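# Free a lock cylinder from its swing clamp

## Task

Free the lock cylinder in the blue clamping fixture: with a fingertip rolled round the rim of the brass knurled nut, never gripping it in the jaws, loosen the nut (anticlockwise from above) by two full turns and not beyond two and a half, which lifts the clamp bar out of its notch. Then push the bar anticlockwise about a quarter turn, round to its stop pin, so that it stands clear of the cylinder. Leave the cylinder lying in its cradle and the loose things round the fixture where they are.

Things in the scene. Friction and masses are not known exactly. Their poses are not given: they have to be found in the camera images.
- clamp_fixture: Fixed fixture on a blue base plate (x -50 to +62, y -66 to +72 mm, 10 mm thick). Origin on the axis of the upright stud, at worktop height; z up. Cradle rails along x (tops at 18 mm) at y 20..26 and 60..66 mm, x -18..58. Stop pin 7 mm thick, 40 mm high, at x -37, y -16 mm. The stud is 12 mm thick, its top 78 mm above the worktop.
- notch (a point): Notch for the bar's tail: middle of the top of the steel heel block (40 x 22 mm, 30 mm high, at y -45 mm in the fixture's frame). A tall cheek (top 40 mm above the worktop) bounds it on the fixture's -x side, a low one (top 33 mm) on its +x side; the tail leaves over the low one.
- nut_center (a point): Middle of the brass knurled nut, on its axis (the upright stud): 57.5 mm above the worktop when the nut is tight. Nut 44 mm in diameter over 36 upright ridges; the knurled rim reaches from 7 mm below to 7 mm above this point, and beneath it a smooth 27 mm collar and washer go down to the bar. The nut rises 2 mm a turn, and the bar with it. Its z is the axis.
- nut_mark (a point): Black index mark (5 mm wide) at the edge of the nut's top face and down its rim, 22 mm from the axis, 8 mm above nut_center: goes round with the nut.
- clamp_nut (a joint): Turn of the nut in rad, positive anticlockwise from above (loosening); starts tight, at 0 to 0.4; 6.28 is one full turn. It turns with light friction (about 0.02 N m), stays where it is left and cannot be tightened below 0.
- clamp_bar (a joint): Swing of the dark steel clamp bar about the stud in rad, positive anticlockwise from above; 0 = along the fixture's y, toe over the cylinder; stop at 1.60. Blocked until the nut has been loosened about one and a half turns; then it swings with light friction (0.03 N m) and stays where it is left.
- bar_toe (a point): Point in the bar's middle thickness 35 mm from the stud's axis, near the toe that lies over the cylinder. Bar 98 long, 22 wide, 13 mm thick, with round ends; the toe ends 11 mm beyond this point. Underside 30 mm and top 43 mm above the worktop when tight, 4 mm more after two turns of the nut. A 3 mm rubber pad hangs under it.
- bar_tail (a point): The like point 41 mm from the stud's axis at the other end of the bar, over the heel block; the tail ends 11 mm beyond.
- lock_cylinder: Nickel euro profile lock cylinder 70 (along its x) x 31 x 17 mm, lying on its side in the cradle, top 27 mm above the worktop. Origin: middle of its underside. Loose once the bar's rubber pad is lifted.
- yellow_screwdriver: Loose screwdriver with yellow handle, 182x29x29 mm, lying beside the fixture. Origin: middle of its underside.
- tip_stop: Loose small steel tip stop with a red thumb screw, 15x44x20 mm. Origin: middle of its underside.
- padlock: Loose brass padlock lying flat, 76x48x15 mm. Origin: middle of its underside.
- brass_cylinder: Loose brass-coloured euro profile lock cylinder, 70x31x17 mm, lying on the worktop. Origin: middle of its underside.
There are look-alikes about, which are no part of the job. Leave any turquoise look-alike of the lock_cylinder alone.

How it is judged (in metres and radians):
On the way, in this order (a step that is already met when the one before it is completed fails the run):
1. the nut has been loosened two full turns (at least 1.85) while the bar still lies over the cylinder (value of joint clamp_nut above 11.6 rad and value of joint clamp_bar below 0.3 rad), for 0.1 s.
2. the bar has been pushed round clear of the cylinder (at least 1.3 rad) (value of joint clamp_bar above 1.3 rad), for 0.1 s.
At the end, for the whole second after the job is handed in: The nut stands 1.85 to 2.58 turns from tight (11.6 to 16.2 rad), the bar is swung at least 1.3 rad and at rest, the cylinder lies in its cradle within 10 mm of where it was, and the loose things are within 15 mm of where they were (value of joint clamp_nut between 11.6 and 16.2 rad and value of joint clamp_bar above 1.3 rad and velocity of joint clamp_bar below 0.05 rad/s and z of lock_cylinder in the frame of clamp_fixture between 0.007 and 0.013 m and distance of lock_cylinder from where it was at the start of the episode below 0.01 m and linear speed of lock_cylinder below 0.02 m/s and distance of each of yellow_screwdriver, tip_stop, padlock, brass_cylinder from where it was at the start of the episode below 0.015 m); the robot touches nothing.
It fails at once if the nut is gripped between the jaws instead of rolled with a fingertip (horizontal distance between the grasp point and nut_center below 0.01 m and contact force between the fingers and clamp_nut above 0.5 N).
It fails at once if the nut is unscrewed beyond two and a half turns (value of joint clamp_nut above 16.2 rad).
It fails at once if the lock cylinder is lifted or pushed out of its cradle (z of lock_cylinder in the frame of clamp_fixture above 0.018 m or distance of lock_cylinder from where it was at the start of the episode above 0.015 m).
It fails at once if a loose thing by the fixture is shoved or lifted (distance of any of yellow_screwdriver, tip_stop, padlock, brass_cylinder from where it was at the start of the episode above 0.02 m).
It also fails if it takes over 69 s, if anything falls off the work surface, if the arm or the gripper's body presses on something with over 40 N, if the wrist force passes 120 N, or if a joint passes its speed limit or range.

## Robot

A 7-joint arm with a two-finger parallel gripper is mounted at the origin on a cart in front of the work surface, level with it; the furniture and walls round the work are solid. World frame = base frame: x ahead of the robot, y to its left, z up, the work surface at z = 0. Lengths are in mm, angles in degrees, forces in N, time in s.
With the tool pointing down it reaches from about 425 to 1025 mm from the base axis. Payload 9.4 kg.
Tool frame: the origin (TCP) lies midway between the tips of the shut fingers; the grasp point (between the pads) lies 19 mm behind it; z points along the fingers, y is the line along which they close (so a half turn about z gives the same grasp; the last joint's range is limited). The gripper opens to 85 mm and grips with 20 to 120 N. Pads are 22 mm wide; open, the fingers measure 114 mm over their backs; the gripper's body (76 mm by 85 mm) begins 54 mm behind the grasp point. The pads swing forward as they close: fully open they stand 13 mm farther back than shut.
Start: joints at [66.308, 34.337, -0.143, 91.639, 0.103, 54.024, -4.572], TCP at [239.58, -684.27, 231.275] pointing down, gripper open.
Joint ranges: [-147.43, 147.43], [-19.82, 112.94], [-74.19, 73.91], [6.32, 146.72], [-59.91, 239.91], [6.04, 106.73], [-150.56, 150.56]. Speed limits (degrees/s): [127.2, 127.2, 172.46, 172.46, 180, 180, 180].

## Interface

Orientations are given as [roll, pitch, yaw] about the fixed x, y, z axes, in that order (R = Rz(yaw) Ry(pitch) Rx(roll)).
In Python, from workcell import ctrl gives the robot as it stands.
- The arm moves only by the shell command python3 -m creep 'ROWS'. ROWS is JSON, a list of rows, each a list of 3 entries, a list of its own where there are three numbers: the turn, a rotation vector about the tool's x, y, z in rad, then the shift along the tool's x, y, z in mm, then the opening, from -1 (shut) to 1 (fully open). In form: [[[ax, ay, az], [tx, ty, tz], jaw], ...]. A call has 1 to 8 rows; each row is the pose to reach, as a shift and turn from the pose commanded when the call began, along the tool's axes at that moment; what a row does not reach only later rows make up. A row lasts 1/10 s, in which the tool goes at most 50 mm and 8.59 degrees, less where a joint would pass 70% of its speed; a pose out of reach is approached as far as the arm can. A call with a gripper value outside its range is refused whole. The fingers move at their own pace and stop on an object; the grip force is fixed at half the most. Time passes only in rows, so rows that repeat a pose let the fingers close. It gives the time, the measured TCP pose, the force, the opening and the grip force at its end, in the units of the state.
- ctrl.sense(): the state, without advancing time (a new reading comes with each control period).
- ctrl.grab_frame(name): name is "scene" or "top" or "wrist"; returns the picture (480x640x3 uint8, red, green, blue); there is no depth.
- ctrl.camera_info(name): a dict with "intrinsics" (3x3 intrinsics, pixels), "k1" (the pictures are not rectified: a ray, as slopes to the right and down, at radius r is drawn at 1 + k1 r^2 times it, then the intrinsics apply), "rvec" (rotation vector, rad) and "tvec" (3), from world to camera coordinates, as OpenCV has them; the wrist camera has in their place "mount" (4x4, takes a point from camera to tool coordinates, whose origin is the TCP and whose axes are the flange's). Camera axes: x right, y down, z forward; pixel columns grow to the right and rows downward; lengths in mm; the calibration is good to about 2 mm. A picture is of the moment at which its call begins: read the wrist's pose just before it. camera_info takes no time and is no camera call.
- ctrl.hand_in(): hands the job in; it is judged then, once.
Trained networks look in the newest picture that a camera, given by its name, has taken for a name from the list of things; names that differ only in an ending like _2 or _b are one class to them, and where a whole thing is asked for, a point or a joint stands for the part that bears it (a point fixed in the world has none). Each returns a list of dicts, best first, with "confidence" (0 to 1); they miss things now and then, are a little off and sometimes report something else, mostly with a low value. They report only what shows in the picture. A call takes as long as a camera call. They do not tell look-alikes from the thing itself.
- ctrl.search_frame(thing, camera): "location" ([x, y, z] in mm, in world coordinates, good to about 4 mm: the middle of the surface that is visible of it).
- ctrl.landmark_of(thing, camera): "location" ([x, y, z] in mm, in world coordinates, good to about 4 mm: a listed point, or the origin of a listed thing).
The state is a dict: "time_s": time; "q": joint angles; "joint_vel": joint speeds; "effort": joint torques, N m; "ee_pos": TCP position; "ee_rot": TCP orientation; "contact_force": force on the tool from outside, world axes, zero at the start; "wrist_torque": the same for the moment, N m; "grip_width": finger opening in mm; "grasp_force": force on a finger pad.
Only numpy, scipy, OpenCV 4.12 (cv2) and the standard library are available. Lean on these libraries where they do the work, as an engineer would, in place of code of your own. Each camera call takes 0.05 s, during which the arm holds its last target. There are 200 camera calls.

## Working session

There is one attempt and no reset: what is moved stays moved. The work goes in short steps, Python scripts to look and compute and a shell command to move; the robot and the scene stay as the last step left them, time stands still between calls to the robot, and variables do not carry over. Pictures are saved under pics/ and viewed, at most 10 in all, crops included, and the job is handed in when it is done.

```bash
mkdir -p pics
cat > h.py <<'E'
from workcell import ctrl
import numpy as np, cv2
from scipy.spatial.transform import Rotation as R
def look(things,cam):
    for t in things:
        for d in (ctrl.landmark_of(t,cam) or [])[:3]: print(cam,t,np.round(d['location']),round(d['confidence'],2))
def save(cam,n):
    im=ctrl.grab_frame(cam); cv2.imwrite(f'pics/{n}.png',im[:,:,::-1]); return im
def project(P,cam):
    c=ctrl.camera_info(cam); p=R.from_rotvec(np.ravel(c['rvec'])).as_matrix()@np.array(P,float)+np.ravel(c['tvec'])
    s=p[:2]/p[2]; s=s*(1+c['k1']*(s@s)); K=np.array(c['intrinsics']); return K[:2,:2]@s+K[:2,2]
E
python3 - <<'E'
from h import *
s=ctrl.sense(); print(s['ee_pos'],s['ee_rot'],s['grip_width'],s['time_s'])
for c in ('top','scene'):
    save(c,c+'0')
    look(['clamp_fixture','nut_center','nut_mark','notch','bar_toe','bar_tail','lock_cylinder','yellow_screwdriver','tip_stop','padlock','brass_cylinder'],c)
print(ctrl.sense()['time_s'])
E
```

```text
[ 239.4246969  -683.84455684  230.40047767] [-1.79912389e+02  9.07682426e-03  1.93021240e+01] 85.68748444256757 0.0
top clamp_fixture [494. 236.  -0.] 0.83
top nut_center [459. 122.  -0.] 0.65
top nut_mark [472. 244.  66.] 0.61
top notch [486. 198.  30.] 0.91
top notch [479. 198.  36.] 0.56
top bar_toe [502. 272.  35.] 0.77
top bar_tail [481. 202.  36.] 0.71
top lock_cylinder [572.  63.  -0.] 0.84
top lock_cylinder [522. 279.   6.] 0.7
top lock_cylinder [651. 410.   1.] 0.7
top yellow_screwdriver [488. 381.  -1.] 0.97
top tip_stop [460. 121.  -2.] 0.61
top padlock [613. 200.   1.] 0.57
top brass_cylinder [645. 286.  -2.] 0.93
top brass_cylinder [498. 240.  62.] 0.53
scene clamp_fixture [495. 240.  -3.] 0.7
scene nut_center [499. 238.  60.] 0.74
scene nut_mark [473. 245.  63.] 0.86
scene notch [488. 203.  30.] 0.8
scene bar_tail [486. 202.  37.] 0.84
scene bar_tail [645. 280.   2.] 0.42
scene lock_cylinder [569.  68.  -3.] 0.93
scene lock_cylinder [651. 406.  -0.] 0.83
scene lock_cylinder [524. 279.  11.] 0.44
scene yellow_screwdriver [492. 383.  -3.] 0.85
scene tip_stop [458. 119.  -5.] 0.82
scene padlock [616. 198.   3.] 0.71
scene brass_cylinder [646. 280.   2.] 0.56
1.2
```

View pics/top0.png

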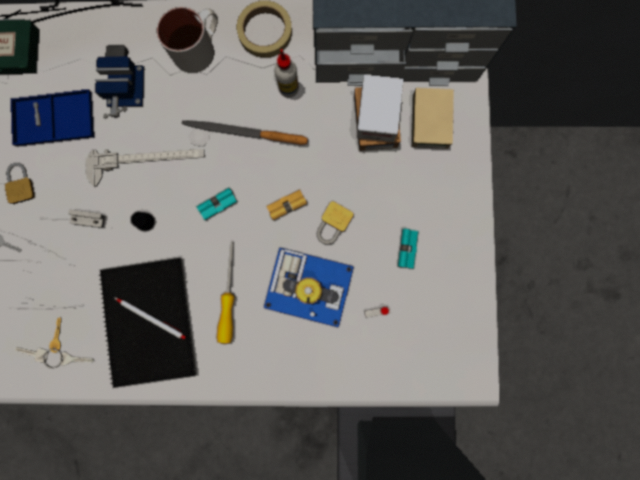

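View pics/scene0.png

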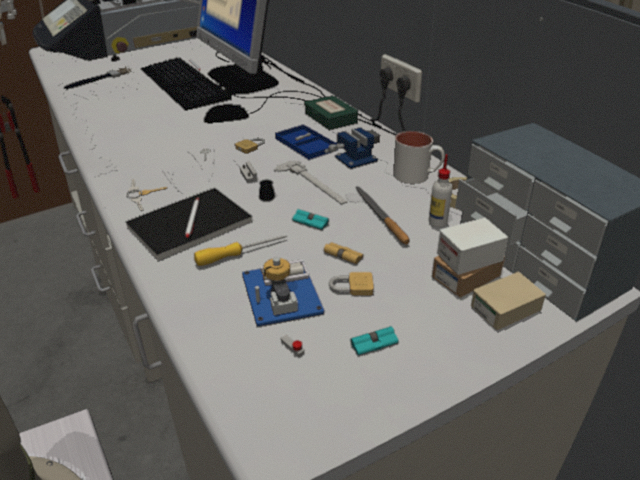

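The fixture is at about (497, 239), yaw −14°, with the nut on top of the blue plate. In the top view it's around pixel (308, 290), and the tip stop is to its right at (378, 311). The turquoise look-alikes are off to the sides. I'll move in with the jaws shut.

```bash
python3 -m creep '[[[0,0,0],[430,-256,0],-1],[[0,0,0],[430,-256,0],-1],[[0,0,0],[430,-256,0],-1],[[0,0,0],[430,-256,0],-1],[[0,0,0],[430,-256,0],-1],[[0,0,0],[430,-256,0],-1],[[0,0,0],[430,-256,0],-1],[[0,0,0],[430,-256,0],-1]]'
cat >> h.py <<'E'
def tool(target,yaw=None):
    s=ctrl.sense(); Rt=R.from_euler('xyz',s['ee_rot'],degrees=True)
    print('t',s['time_s'],'pos',np.round(s['ee_pos'],1),'rot',np.round(s['ee_rot'],1),'q',np.round(s['q']),'F',np.round(s['contact_force'],1))
    print('shift',np.round(Rt.inv().apply(np.array(target)-s['ee_pos']),1))
    if yaw is not None: print('turn',np.round((Rt.inv()*R.from_euler('xyz',[180,0,yaw],degrees=True)).as_rotvec(),3))
E
python3 -c "
from h import *
tool([420,250,180],76)"
```

```text
time_s: 2.0
ee_pos: [497.5, -376.0, 231.5]
ee_rot: [180.0, -0.0, 19.3]
contact_force: [1.0, -0.5, 0.3]
grip_width: -0.1
grasp_force: 0.0
t 2.0 pos [ 497.5 -376.   231.5] rot [180.   -0.   19.3] q [ 33.  27.  -1. 105.   1.  47. -40.] F [ 1.  -0.5  0.3]
shift [ 133.6 -616.4   51.3]
turn [ 0.001 -0.    -0.99 ]
```

```bash
python3 -m creep '[[[0,0,-0.13],[133,-616,50],-1],[[0,0,-0.26],[133,-616,50],-1],[[0,0,-0.39],[133,-616,50],-1],[[0,0,-0.52],[133,-616,50],-1],[[0,0,-0.65],[133,-616,50],-1],[[0,0,-0.78],[133,-616,50],-1],[[0,0,-0.91],[133,-616,50],-1],[[0,0,-0.99],[133,-616,50],-1]]'
python3 -c "
from h import *
tool([420,250,180],76)"
```

```text
time_s: 2.8
ee_pos: [446.7, 19.9, 199.9]
ee_rot: [179.9, -0.0, 76.3]
contact_force: [1.3, -0.4, -0.1]
grip_width: -0.3
grasp_force: 0.0
t 2.8 pos [446.7  19.9 199.9] rot [179.9  -0.   76.3] q [  5.  19. -20. 128.  11.  34. -36.] F [ 1.3 -0.4 -0.1]
shift [217.2 -80.5  19.9]
turn [ 0.001 -0.     0.005]
```

```bash
python3 -m creep '[[[0,0,0],[217,-80,20],-1],[[0,0,0],[217,-80,20],-1],[[0,0,0],[217,-80,20],-1],[[0,0,0],[217,-80,20],-1],[[0,0,0],[217,-80,20],-1],[[0,0,0],[217,-80,20],-1]]'
python3 - <<'E'
from h import *
tool([420,250,180],76)
print(ctrl.camera_info('wrist')['mount'])
save('wrist','w1'); look(['clamp_fixture','nut_center','nut_mark','notch','bar_toe','bar_tail'],'wrist')
save('top','t1'); look(['clamp_fixture','nut_center','nut_mark','notch','bar_toe','bar_tail'],'top')
E
```

```text
time_s: 3.4
ee_pos: [421.0, 253.5, 179.7]
ee_rot: [-180.0, -0.2, 76.4]
contact_force: [0.4, 0.0, -0.5]
grip_width: 0.0
grasp_force: 0.0
t 3.4 pos [421.  253.5 179.7] rot [-180.    -0.2   76.4] q [-23.  24. -19. 124.  13.  34. -66.] F [ 0.4  0.  -0.5]
shift [-3.6 -0.1 -0.4]
turn [-0.    -0.003  0.007]
[[ 1.23742740e-03 -9.58753646e-01 -2.84235669e-01  7.29055419e+01]
 [ 9.99999228e-01  1.21742977e-03  2.47017620e-04  1.42487001e+00]
 [ 1.09207921e-04 -2.84235756e-01  9.58754412e-01 -1.43409811e+02]
 [ 0.00000000e+00  0.00000000e+00  0.00000000e+00  1.00000000e+00]]
wrist clamp_fixture [499. 237.  -3.] 0.77
wrist nut_center [493. 242.  56.] 0.74
wrist nut_center [614. 200.   0.] 0.25
wrist nut_mark [473. 242.  65.] 0.87
wrist notch [484. 196.  31.] 0.8
wrist notch [503. 275.  38.] 0.44
wrist notch [457. 122.  -3.] 0.22
wrist bar_toe [506. 277.  36.] 0.98
wrist bar_tail [485. 204.  37.] 0.96
wrist bar_tail [494. 242.  54.] 0.23
top clamp_fixture [493. 238.   0.] 0.98
top clamp_fixture [497. 240.  62.] 0.22
top nut_center [496. 242.  61.] 0.95
top nut_mark [475. 244.  66.] 0.59
top nut_mark [482. 196.  31.] 0.21
top notch [482. 198.  29.] 0.66
top bar_toe [500. 272.  39.] 0.67
top bar_tail [484. 200.  36.] 0.55
```

View pics/w1.png

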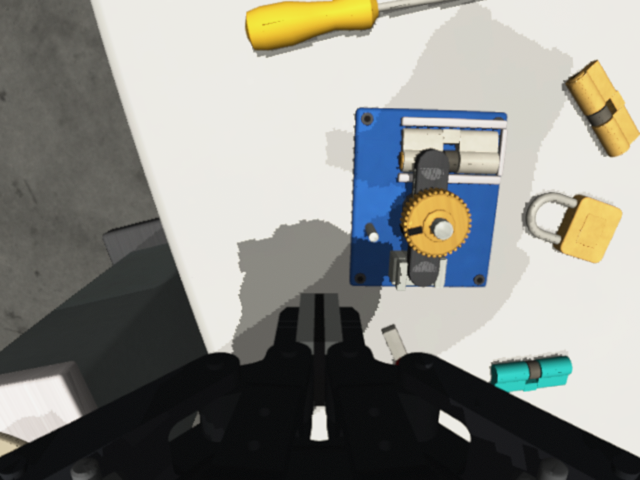

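The wrist view is aligned with the fixture. The nut rim is centred at about (437, 225), with its mark at (412, 230), the stud top at (443, 230) and the pin top at (374, 237). I'll refine the axis from these pixels.

```bash
cat >> h.py <<'E'
def ray(px,z,pos,rot):
    c=ctrl.camera_info('wrist'); K=np.array(c['intrinsics']); d=(np.array(px,float)-K[:2,2])/[K[0,0],K[1,1]]
    s=d.copy()
    for _ in range(10): s=d/(1+c['k1']*(s@s))
    M=np.array(c['mount']); Rt=R.from_euler('xyz',rot,degrees=True).as_matrix()
    o=np.array(pos)+Rt@M[:3,3]; v=Rt@M[:3,:3]@np.array([*s,1]); return np.round(o+v*(z-o[2])/v[2],1)
E
python3 - <<'E'
from h import *
p,r=[421,253.5,179.7],[-180,-.2,76.4]
im=cv2.imread('pics/w1.png'); hsv=cv2.cvtColor(im,cv2.COLOR_BGR2HSV)
for n,q,z in (('rim',(437,224),63),('stud',(443,230),78),('mark',(412,230),65),('pin',(374,237),40),('TR plate',(507,113),10),('BL plate',(351,286),10),('TL',(357,108),10)): print(n,ray(q,z,p,r))
m=cv2.inRange(hsv,(10,90,60),(28,255,255)); m[:180]=0;m[265:]=0;m[:,:390]=0;m[:,480:]=0
c=max(cv2.findContours(m,0,2)[0],key=cv2.contourArea); (a,b),rad=cv2.minEnclosingCircle(c); print(a,b,rad,ray((a,b),62,p,r))
print(ctrl.camera_info('wrist')['intrinsics'])
cv2.imwrite('pics/w1c.png',cv2.resize(im[270:440,240:400],None,fx=3.5,fy=3.5))
E
```

```text
rim [497.2 241.4  63. ]
stud [496.9 241.6  78. ]
mark [480.5 241.9  65. ]
pin [457.7 235.2  40. ]
TR plate [573.7 295.2  10. ]
BL plate [433.7 190.2  10. ]
TL [467.1 322.6  10. ]
435.10809326171875 222.2567596435547 35.46302795410156 [496.4 242.5  62. ]
[[423.63096883   0.         318.87161245]
 [  0.         423.63096883 238.79515272]
 [  0.           0.           1.        ]]
```

View pics/w1c.png

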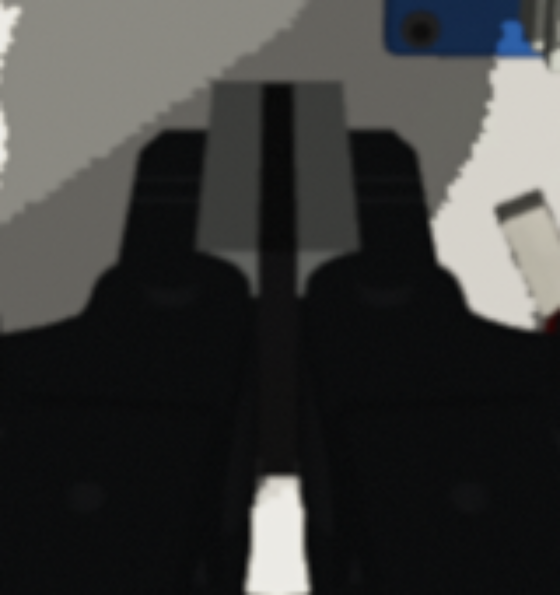

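```bash
cat >> h.py <<'E'
A=np.array([497,241.5]); th=np.radians(-13.6); X=np.array([np.cos(th),np.sin(th)]); Y=np.array([-np.sin(th),np.cos(th)])
def fx():
    s=ctrl.sense(); d=np.array(s['ee_pos'][:2])-A; f=np.array(s['contact_force'][:2])
    print('t %.2f'%s['time_s'],'fixture xy',np.round([d@X,d@Y],1),'z %.1f'%s['ee_pos'][2],'rot',np.round(s['ee_rot'],1),'F xyz',np.round([f@X,f@Y,s['contact_force'][2]],1))
def goal(x,y,z): tool([*(A+x*X+y*Y),z],76.4)
E
python3 -c "
from h import *
fx();goal(-50,0,51)"
```

```text
t 4.10 fixture xy [-74.6 -11.5] z 179.7 rot [180.  -0.  76.] F xyz [ 0.1 -0.2 -0.2]
t 4.1 pos [421.8 247.8 179.7] rot [180.  -0.  76.] q [-23.  24. -19. 124.  14.  34. -66.] F [ 0.  -0.2 -0.2]
shift [ 11.7  24.5 128.7]
turn [ 0.    -0.    -0.007]
```

```bash
python3 -m creep '[[[0,0,-0.007],[11.5,24.5,50],-1],[[0,0,-0.007],[11.5,24.5,100],-1],[[0,0,-0.007],[11.5,24.5,128],-1],[[0,0,-0.007],[11.5,24.5,128.5],-1],[[0,0,-0.007],[11.5,24.5,128.5],-1],[[0,0,-0.007],[11.5,28,128.5],-1],[[0,0,-0.007],[11.5,31,128.5],-1],[[0,0,-0.007],[11.5,34,128.5],-1]]'
python3 -c "
from h import *
fx()"
```

```text
time_s: 4.9
ee_pos: [458.7, 251.1, 52.7]
ee_rot: [179.9, -0.1, 76.4]
contact_force: [0.1, -0.1, -0.8]
grip_width: -0.1
grasp_force: 0.0
t 4.90 fixture xy [-39.5   0.3] z 52.7 rot [ 1.799e+02 -1.000e-01  7.640e+01] F xyz [ 0.1 -0.1 -0.8]
```

```bash
for i in 1 ; do python3 -m creep '[[[0,0,0],[0,1.5,0],-1],[[0,0,0],[0,3,0],-1],[[0,0,0],[0,4.5,0],-1],[[0,0,0],[0,6,0],-1],[[0,0,0],[0,6,0],-1]]'; done; python3 -c "
from h import *
fx()"
python3 -m creep '[[[0,0,0],[0,1.5,0],-1],[[0,0,0],[0,3,0],-1],[[0,0,0],[0,3,0],-1]]';  python3 -c "
from h import *
fx()"
```

```text
time_s: 5.4
ee_pos: [462.0, 249.8, 51.1]
ee_rot: [-179.9, 0.0, 76.5]
contact_force: [-5.0, 0.9, 3.9]
grip_width: -0.0
grasp_force: 2.8
t 5.40 fixture xy [-35.9  -0.2] z 51.1 rot [-179.9    0.    76.5] F xyz [-5.1 -0.3  3.9]
time_s: 5.7
ee_pos: [462.9, 249.5, 51.0]
ee_rot: [-179.8, 0.1, 76.6]
contact_force: [-11.6, 2.6, 9.1]
grip_width: 0.3
grasp_force: 6.5
t 5.70 fixture xy [-35.   -0.3] z 51.0 rot [-1.798e+02  1.000e-01  7.660e+01] F xyz [-11.9  -0.2   9.1]
```

```bash
python3 -m creep '[[[0,0,0],[-6,-1.5,0],-1],[[0,0,0],[-11,-1.5,0],-1],[[0,0,0],[-17.9,-0.1,0],-1],[[0,0,0],[-23.7,3.8,0],-1],[[0,0,0],[-27.6,9.6,0],-1],[[0,0,0],[-29,16.5,0],-1],[[0,0,0],[-29,24,0],-1],[[0,0,0],[-29,31,0],-1]]'
python3 - <<'E'
from h import *
fx()
s=ctrl.sense(); im=save('wrist','w2'); look(['nut_mark','bar_toe'],'wrist'); save('top','t2');look(['nut_mark','bar_toe'],'top'); fx()
t=cv2.imread('pics/t2.png')[250:340,250:370]; t=cv2.resize(t,None,fx=4,fy=4); w=im[120:420,300:620,::-1]
c=np.zeros((360,800,3),np.uint8); c[:,:480]=t; c[:300,480:]=w; cv2.imwrite('pics/c2.png',c)
E
```

```text
time_s: 6.5
ee_pos: [489.1, 209.7, 50.8]
ee_rot: [-179.9, 0.3, 76.3]
contact_force: [-3.5, -6.4, 3.7]
grip_width: 0.1
grasp_force: 4.3
t 6.50 fixture xy [ -0.2 -32.8] z 50.8 rot [-179.9    0.3   76.3] F xyz [-1.8 -7.1  3.7]
wrist nut_mark [514. 232.  67.] 0.91
wrist bar_toe [506. 277.  36.] 0.79
t 6.80 fixture xy [  0.5 -32.7] z 50.8 rot [-180.     0.3   76.2] F xyz [ 0.9 -9.6  2.7]
```

View pics/c2.png

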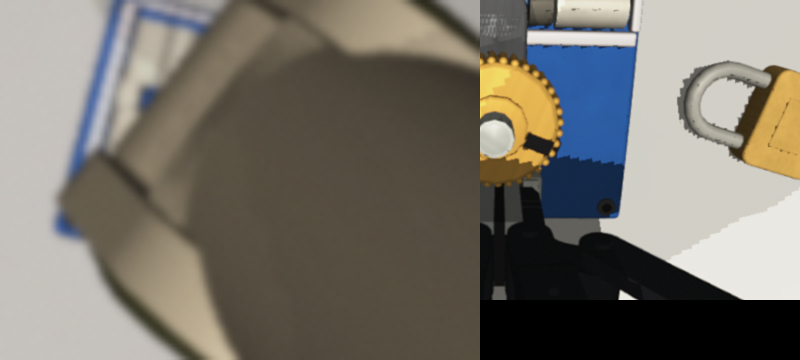

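The mark turned 155°, about 2.7 rad, as expected for rolling without slip. The forces are around 8–10 N and the bar hasn't moved, so I'll carry on round.

```bash
python3 -m creep '[[[0,0,0],[0,7,0],-1],[[0,0,0],[0,14.5,0],-1],[[0,0,0],[1.4,21.4,-0.3],-1],[[0,0,0],[5.3,27.2,-0.6],-1],[[0,0,0],[11.1,31.1,-0.8],-1],[[0,0,0],[18,32.5,-1],-1],[[0,0,0],[25.5,32.5,-1],-1],[[0,0,0],[33,32.5,-1],-1]]'
cat >> h.py <<'E'
def mark(cam='wrist'):
    fx(); s=ctrl.sense(); ctrl.grab_frame(cam)
    for d in (ctrl.landmark_of('nut_mark',cam) or [])[:2]:
        v=np.array(d['location'][:2])-A; print('mark',np.round(d['location']),round(d['confidence'],2),'r %.0f ang %.0f'%(np.hypot(*v),np.degrees(np.arctan2(v[1],v[0]))%360))
E
python3 -c "
from h import *
mark()"
```

```text
time_s: 7.6
ee_pos: [530.2, 238.5, 52.4]
ee_rot: [179.9, -0.0, 76.4]
contact_force: [3.5, -1.9, -0.1]
grip_width: -0.2
grasp_force: 2.2
t 7.60 fixture xy [32.9  4.9] z 52.4 rot [179.9  -0.   76.4] F xyz [ 3.9 -1.  -0.1]
```

```bash
python3 -m creep '[[[0,0,0],[7,-1.5,0],-1],[[0,0,0],[13.9,-2.9,0],-1],[[0,0,0],[19.7,-6.5,-0.3],-1],[[0,0,0],[23.6,-12,-0.5],-1],[[0,0,0],[25,-18.5,-0.5],-1],[[0,0,0],[25,-25.5,-0.5],-1],[[0,0,0],[25,-32.5,-0.5],-1],[[0,0,0],[25,-39.5,-0.5],-1]]'
python3 -c "
from h import *
mark(); save('wrist','w3'); mark('top')"
```

```text
time_s: 8.5
ee_pos: [496.5, 274.0, 53.1]
ee_rot: [179.9, -0.2, 76.5]
contact_force: [2.8, 5.6, -0.6]
grip_width: 0.1
grasp_force: 2.8
t 8.50 fixture xy [-8.1 31.4] z 53.1 rot [179.9  -0.2  76.5] F xyz [ 1.4  6.1 -0.6]
t 8.65 fixture xy [-9.1 31.2] z 53.1 rot [180.   -0.2  76.6] F xyz [-2.   5.5  1.2]
```

```bash
python3 -m creep '[[[0,0,0],[0,-7.5,0],-1],[[0,0,0],[-1.4,-14.4,0],-1],[[0,0,0],[-5.3,-20.2,-0.3],-1],[[0,0,0],[-11.1,-24.1,-0.5],-1],[[0,0,0],[-18,-25.5,-0.5],-1],[[0,0,0],[-25,-25.5,-0.5],-1],[[0,0,0],[-32,-25.5,-0.5],-1],[[0,0,0],[-39,-25.5,-0.5],-1]]'
python3 -c "
from h import *
mark(); look(['nut_center','bar_toe','bar_tail'],'wrist'); mark('top')"
```

```text
time_s: 9.55
ee_pos: [460.1, 238.5, 52.9]
ee_rot: [-179.9, 0.1, 76.5]
contact_force: [-4.0, 1.7, 1.7]
grip_width: 0.2
grasp_force: 2.1
t 9.55 fixture xy [-35.1 -11.5] z 52.9 rot [-1.799e+02  1.000e-01  7.650e+01] F xyz [-4.2  0.7  1.7]
mark [499. 222.  68.] 0.8 r 19 ang 277
wrist nut_center [495. 241.  62.] 0.79
wrist bar_toe [506. 276.  41.] 0.58
wrist bar_toe [485. 203.  39.] 0.38
wrist bar_tail [481. 204.  40.] 0.73
wrist bar_tail [481. 199.  33.] 0.27
t 9.80 fixture xy [-34.5 -12.3] z 52.8 rot [-179.9    0.2   76.4] F xyz [-7.  -2.4  3.5]
```

Run:
```python
from h import *
s=ctrl.sense(); print(s['ee_pos'],s['ee_rot'])
im=save('wrist','w4')[:,:,::-1]; a=cv2.imread('pics/w2.png')
c=np.hstack([a[60:360,240:640],im[60:360,240:640]]); cv2.imwrite('pics/c4.png',cv2.resize(c,(800,300)))
```

```text
[460.54756039 237.73731617  52.77999813] [-179.85666964    0.21190657   76.39757065]
```

View pics/c4.png

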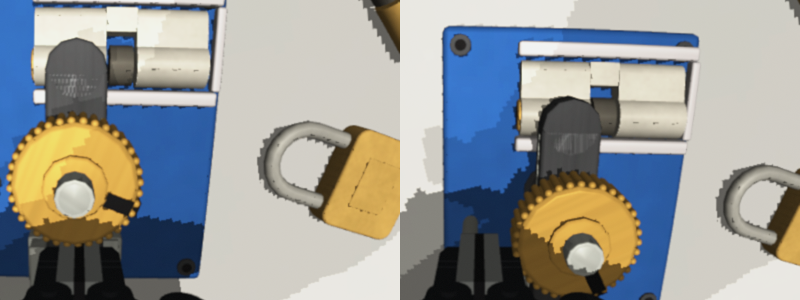

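Run:
```python
from h import *
a=cv2.imread('pics/w2.png'); b=cv2.imread('pics/w4.png')
f=lambda i,x,y:cv2.resize(i[y:y+150,x:x+150] if False else i[y:y+150,x:x+160],(400,375),interpolation=cv2.INTER_CUBIC)
cv2.imwrite('pics/c5.png',np.hstack([f(a,240,165),f(b,340,220)]))
```

```text
(no output)
```

View pics/c5.png

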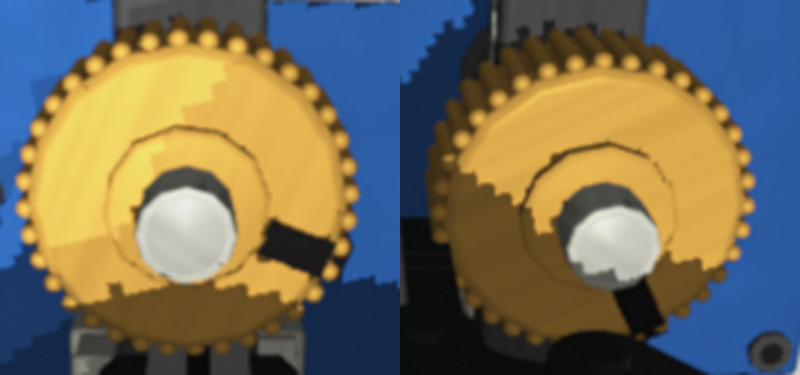

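Run:
```python
from h import *
from scipy.optimize import least_squares
p4,r4=[460.55,237.74,52.78],[-179.857,.212,76.398]
p2,r2=[489.2,209.8,50.8],[-179.95,.3,76.25]
P2=np.array([(22,182),(353,194),(180,38),(195,348),(92,64),(291,73),(315,294),(69,303),(38,261),(46,105),(336,141)])/2.5+[240,165]
P4=np.array([(601-400,60),(349,183),(341,229),(102,328),(320,275),(341,135),(147,72),(304,106),(88,118),(64,139)])/2.5+[340,220]
s2=np.array((186,235))/2.5+[240,165]; s4=np.array((613-400,247))/2.5+[340,220]
a2=ray(s2,78,p2,r2); a4=ray(s4,78,p4,r4); print(a2,a4)
def rr(P,z,p,r): return np.array([ray(q,z,p,r)[:2] for q in P])
for tied in (1,0):
  for name,P,a,p,r in (('2',P2,a2,p2,r2),('4',P4,a4,p4,r4)):
    def cost(z):
        w=rr(P,z,p,r)
        if tied: c,R_=a[:2],21.4; d=np.hypot(*(w-c).T); return (d-R_)
        s=least_squares(lambda v:np.hypot(*(w-v[:2]).T)-21.4,a[:2]); return s.fun
    zs=np.arange(58,74,.5); c=[np.sum(cost(z)**2) for z in zs]; i=int(np.argmin(c)); print(tied,name,zs[i],np.round(c[max(0,i-4):i+5],1))
```

```text
[497.1 241.4  78. ] [497.1 241.3  78. ]
1 2 64.0 [5.2 4.  3.2 2.4 2.  2.2 2.6 3.1 4.2]
1 4 67.5 [12.4  9.5  7.7  6.9  6.5  6.8  7.7  9.1 11. ]
0 2 62.5 [2.3 1.5 1.2 0.9 0.7 0.9 1.  1.3 1.8]
0 4 64.0 [3.3 3.1 3.1 2.7 2.6 2.6 2.7 3.  3.1]
```

Two heights fit the images (8.0 or 14.3 rad of turn). Rolling geometry limits it to 11.3 rad, so it should be 8.0. I'll check this by touching the nut's top face gently, off-axis.

```bash
python3 -m creep '[[[0,0,0],[0,-12,0],-1],[[0,0,0],[0,-12,-25],-1],[[0,0,0],[0,-12,-27],-1],[[0,0,0],[10,9,-27],-1],[[0,0,0],[10,9,-24],-1],[[0,0,0],[10,9,-21],-1],[[0,0,0],[10,9,-20],-1],[[0,0,0],[10,9,-20],-1]]' | grep -v rot
python3 -c "
from h import *
fx()"
python3 -m creep '[[[0,0,0],[0,0,1],-1],[[0,0,0],[0,0,1.5],-1],[[0,0,0],[0,0,2],-1],[[0,0,0],[0,0,2],-1]]' | grep -v rot
python3 -c "
from h import *
fx()"
python3 -m creep '[[[0,0,0],[0,0,0.5],-1],[[0,0,0],[0,0,1],-1],[[0,0,0],[0,0,1.5],-1],[[0,0,0],[0,0,1.5],-1]]' | grep -v rot
python3 -c "
from h import *
fx()"
```

```text
time_s: 10.75
ee_pos: [472.7, 246.8, 72.6]
contact_force: [-0.1, 0.2, -0.1]
grip_width: 0.3
grasp_force: 0.0
t 10.75 fixture xy [-24.9  -0.5] z 72.6 rot [-1.80e+02  1.00e-01  7.64e+01] F xyz [-0.1  0.2 -0.1]
time_s: 11.15
ee_pos: [473.5, 247.1, 71.1]
contact_force: [-0.2, -0.5, 0.1]
grip_width: 0.0
grasp_force: 0.0
t 11.15 fixture xy [-24.2  -0.1] z 71.1 rot [-180.     0.    76.4] F xyz [-0.1 -0.6  0.1]
time_s: 11.55
ee_pos: [473.5, 247.1, 69.6]
contact_force: [0.5, 0.4, 0.4]
grip_width: 0.1
grasp_force: 0.0
t 11.55 fixture xy [-24.1  -0.1] z 69.6 rot [-180.     0.    76.4] F xyz [0.3 0.5 0.4]
```

```bash
python3 -m creep '[[[0,0,0],[0,0,0.5],-1],[[0,0,0],[0,0,1],-1],[[0,0,0],[0,0,1.2],-1],[[0,0,0],[0,0,1.2],-1]]' | grep -v rot
python3 -c "
from h import *
fx()"
python3 -m creep '[[[0,0,0],[0,0,0.5],-1],[[0,0,0],[0,0,1],-1],[[0,0,0],[0,0,1.2],-1],[[0,0,0],[0,0,1.2],-1]]' | grep -v rot
python3 -c "
from h import *
fx()"
```

```text
time_s: 11.95
ee_pos: [473.6, 247.1, 68.4]
contact_force: [0.6, -1.0, -0.5]
grip_width: 0.2
grasp_force: 0.0
t 11.95 fixture xy [-24.1  -0.1] z 68.4 rot [-180.     0.    76.4] F xyz [ 0.9 -0.8 -0.5]
time_s: 12.35
ee_pos: [473.6, 247.3, 67.8]
contact_force: [-3.3, -0.1, 8.9]
grip_width: 0.3
grasp_force: 4.3
t 12.35 fixture xy [-24.1   0.1] z 67.8 rot [180.   -0.   76.4] F xyz [-3.1 -0.9  8.9]
```

Contact came at z ≈ 68.0, so the nut has risen 2.6 mm and turned about 8.0 rad. It needs about 4.7 rad more. I'll go back to the side where it didn't slip and press a bit harder.

```bash
python3 -m creep '[[[0,0,0],[0,0,-8],-1],[[0,0,0],[10,-21,-8],-1],[[0,0,0],[10,-21,-5],-1],[[0,0,0],[10,-23,14],-1],[[0,0,0],[10,-23,14],-1],[[0,0,0],[10,-14,14],-1],[[0,0,0],[10,-10,14],-1],[[0,0,0],[10,-7,14],-1]]' | grep -v rot
python3 -c "
from h import *
fx()"
```

```text
time_s: 13.15
ee_pos: [467.5, 259.2, 53.5]
contact_force: [-14.3, 7.4, 4.5]
grip_width: -0.0
grasp_force: 9.9
t 13.15 fixture xy [-32.8  10.3] z 53.5 rot [-179.8   -0.    76.5] F xyz [-15.6   3.8   4.5]
```

```bash
python3 -m creep '[[[0,0,0],[-7,0,0],-1],[[0,0,0],[-14,0,0],-1],[[0,0,0],[-21,0,0],-1],[[0,0,0],[-27.5,0.8,0],-1],[[0,0,0],[-33,4.5,0],-1],[[0,0,0],[-36.7,10,0],-1],[[0,0,0],[-38,16.5,0],-1],[[0,0,0],[-38,24,0],-1]]' | grep -v rot
python3 -c "
from h import *
mark();look(['bar_toe'],'wrist')"
```

```text
time_s: 13.95
ee_pos: [482.3, 211.9, 53.2]
contact_force: [-5.3, -11.9, 8.9]
grip_width: 0.3
grasp_force: 6.5
t 13.95 fixture xy [ -7.3 -32.2] z 53.2 rot [-179.9    0.4   76.3] F xyz [ -2.3 -12.8   8.9]
mark [501. 264.  69.] 0.63 r 22 ang 81
wrist bar_toe [504. 279.  40.] 0.78
```

```bash
python3 -m creep '[[[0,0,0],[0,7,0],-1],[[0,0,0],[0,14,0],-1],[[0,0,0],[0,21.5,0],-1],[[0,0,0],[1.3,28,0],-1],[[0,0,0],[5,33.5,0],-1],[[0,0,0],[8.5,36.2,0],-1],[[0,0,0],[8.5,36.2,0],-1],[[0,0,0],[0,55,-5],-1]]' | grep -v rot
python3 -c "
from h import *
mark();look(['bar_toe','nut_center'],'wrist')"
```

```text
time_s: 14.9
ee_pos: [535.0, 205.5, 57.9]
contact_force: [0.4, -0.7, 0.0]
grip_width: 0.2
grasp_force: 0.0
t 14.90 fixture xy [ 45.4 -26.1] z 57.9 rot [-179.9   -0.    76.7] F xyz [ 0.5 -0.6  0. ]
mark [477. 256.  69.] 0.86 r 25 ang 144
wrist bar_toe [505. 276.  40.] 0.76
wrist bar_toe [480. 256.  68.] 0.6
```

```bash
python3 -m creep '[[[0,0,0],[17,0,4],-1],[[0,0,0],[17,-12,4],-1],[[0,0,0],[17,-17,4],-1],[[0,0,0],[17,-17,4],-1],[[0,0,0],[25,-17,4],-1],[[0,0,0],[33,-17,4],-1],[[0,0,0],[33,-17,4],-1],[[0,0,0],[35,4,4],-1]]' | grep -v rot
python3 -c "
from h import *
mark(); look(['nut_mark'],'scene');mark('scene'); mark('top')"
```

```text
time_s: 15.9
ee_pos: [546.7, 237.9, 54.3]
contact_force: [-0.4, -0.9, -0.4]
grip_width: 0.6
grasp_force: 0.0
t 15.90 fixture xy [49.1  8.2] z 54.3 rot [-179.9    0.    76.7] F xyz [-0.2 -1.  -0.4]
mark [472. 239.  68.] 0.66 r 25 ang 186
scene nut_mark [473. 245.  63.] 0.86
t 16.05 fixture xy [51.7  7.3] z 54.0 rot [-180.     0.    76.4] F xyz [-0.7 -0.9 -0.1]
mark [475. 240.  70.] 0.58 r 22 ang 183
t 16.15 fixture xy [50.5  7.1] z 54.0 rot [-179.9    0.    76.5] F xyz [0.2 0.1 0.1]
mark [472. 243.  69.] 0.52 r 25 ang 177
```

The nut is at about 12.6–12.7 rad by all three cameras. Next is the bar: push its toe from the +x side at z ≈ 38.

```bash
python3 -m creep '[[[0,0,0],[35,-4,0],-1],[[0,0,0],[35,-4,16],-1],[[0,0,0],[35,-4,16],-1],[[0,0,0],[34,-16,16],-1],[[0,0,0],[34,-26,16],-1],[[0,0,0],[36.5,-36,16],-1],[[0,0,0],[39,-45,16],-1],[[0,0,0],[39.5,-55,16],-1]]' | grep -v rot
python3 -c "
from h import *
fx()"
```

```text
time_s: 17.05
ee_pos: [504.4, 288.2, 38.7]
contact_force: [0.6, 0.4, 0.2]
grip_width: -0.0
grasp_force: 0.5
t 17.05 fixture xy [-3.8 47.1] z 38.7 rot [ 1.80e+02 -1.00e-01  7.64e+01] F xyz [0.5 0.5 0.2]
```

```bash
python3 -m creep '[[[0,0,0],[-1.5,-9,0],-1],[[0,0,0],[-4.5,-17,0],-1],[[0,0,0],[-9.5,-25,0],-1],[[0,0,0],[-14.5,-31,0],-1],[[0,0,0],[-20.5,-35,0],-1],[[0,0,0],[-25.5,-36.5,0],-1],[[0,0,0],[-27.5,-36.5,0],-1],[[0,0,0],[-27.5,-36.5,0],-1]]' | grep -v rot
python3 -c "
from h import *
fx()
s=ctrl.sense();save('wrist','w6');look(['bar_toe','bar_tail','nut_mark'],'wrist')"
```

```text
time_s: 17.85
ee_pos: [463.0, 270.7, 38.4]
contact_force: [-1.5, 5.6, -1.7]
grip_width: 0.0
grasp_force: 2.6
t 17.85 fixture xy [-39.9  20.4] z 38.4 rot [180.   -0.2  76.5] F xyz [-2.8  5.1 -1.7]
wrist bar_tail [535. 235.  44.] 0.92
```

View pics/w6.png

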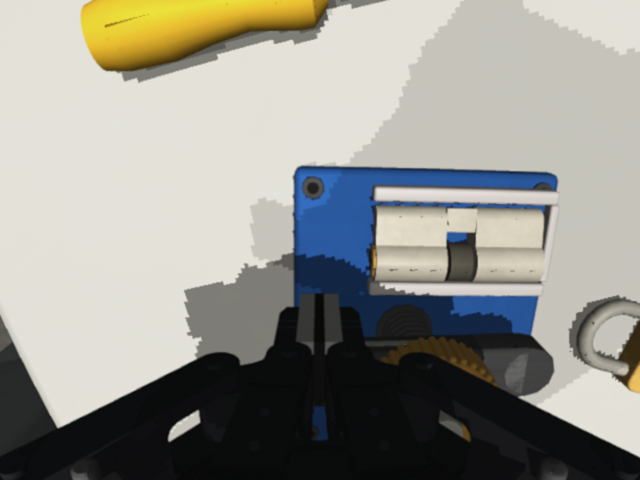

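The bar has swung round: its tail is at about (525, 365), pointing along fixture +x, and the cylinder lies clear in its cradle. The 5 N reading is the bar against its stop. I'll retreat and check.

```bash
python3 -m creep '[[[0,0,0],[10,-4,0],-1],[[0,0,0],[14,-6,-10],-1],[[0,0,0],[10,-20,-60],-1],[[0,0,0],[0,-40,-110],-1],[[0,0,0],[-15,-40,-140],-1],[[0,0,0],[-30,-40,-140],-1],[[0,0,0],[-30,-40,-140],-1],[[0,0,0],[-30,-40,-140],-1]]' | grep -v rot
python3 - <<'E'
from h import *
mark(); save('wrist','w7'); look(['bar_toe','bar_tail','lock_cylinder','yellow_screwdriver','tip_stop','padlock','brass_cylinder'],'wrist'); fx()
E
```

```text
time_s: 18.85
ee_pos: [417.1, 249.2, 178.0]
contact_force: [-0.0, 0.1, -0.3]
grip_width: 0.2
grasp_force: 0.0
t 18.85 fixture xy [-79.5 -11.3] z 178.0 rot [-180.     0.    76.4] F xyz [-0.1  0.1 -0.3]
mark [475. 240.  66.] 0.6 r 22 ang 183
wrist bar_toe [462. 249.  40.] 0.94
wrist bar_tail [536. 235.  40.] 0.56
wrist lock_cylinder [523. 278.   7.] 0.97
wrist lock_cylinder [570.  66.   1.] 0.7
wrist yellow_screwdriver [492. 387.  -5.] 0.85
wrist yellow_screwdriver [501. 237.  -3.] 0.73
wrist tip_stop [452. 119.  -2.] 0.93
wrist padlock [610. 200.   0.] 0.68
wrist brass_cylinder [647. 287.  -2.] 0.73
t 19.35 fixture xy [-79.7 -11. ] z 177.9 rot [-180.     0.    76.4] F xyz [ 0.9  0.1 -0.2]
```

View pics/w7.png

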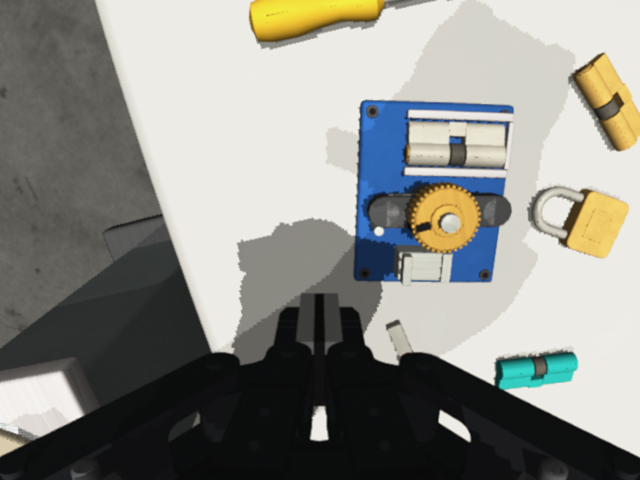

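The bar lies along the fixture's x, from (385, 211) to (495, 209), against the pin at (379, 231). The cylinder is in its cradle at (457, 143), the loose things haven't moved, and the mark is back near where it started, at (422, 228). Handing in.

```bash
python3 -c "
from h import *
print(ctrl.hand_in())"
```

```text
the job is handed in; nothing more can be done
None
```

I loosened the nut about two turns (12.6–12.7 rad) with a fingertip and pushed the bar round to its stop pin. The cylinder is still in its cradle, the loose things are where they were, and the job is handed in; no verdict came back.

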